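Load a label roll and take the retaining cap off its parking stud

ROBOT

A 7-joint arm with a two-finger parallel gripper is mounted at the origin on a cart in front of the work surface, level with it; the furniture and walls round the work are solid. World frame = base frame: x ahead of the robot, y to its left, z up, the work surface at z = 0. Lengths are in m, angles in rad, forces in N, time in s.
With the tool pointing down it reaches from about 0.35 to 0.9 m from the base axis. Payload 8.1 kg.
Tool frame: the origin (TCP) lies midway between the tips of the shut fingers; the grasp point (between the pads) lies 19 mm behind it; z points along the fingers, y is the line along which they close (so a half turn about z gives the same grasp; the last joint's range is limited). The gripper opens to 92 mm and grips with 3 to 60 N. Pads are 19 mm wide; open, the fingers measure 130 mm over their backs; the gripper's body (75 mm by 190 mm) begins 47 mm behind the grasp point.
Start: joints at [1.23, 0.434, 0.025, 1.573, -0.012, 1.134, -0.075], TCP at [0.147, -0.607, 0.188] pointing down, gripper open.
Joint ranges: [-2.62, 2.62], [-0.44, 2.09], [-1.27, 1.32], [0.08, 2.57], [-1.32, 4.46], [0.12, 2], [-2.74, 2.74]. Speed limits (rad/s): [2.22, 2.22, 3.01, 3.01, 3.14, 3.14, 3.14].

INTERFACE

Orientations are given as a rotation vector (axis times angle).
In Python, from cell import arm gives the robot as it stands.
- The arm moves only by the tool carry_out, never from a script. Its arguments are lists of equal length, an entry for each row: "claw": the finger opening in cm, from 0 to 9.18; "delta_pos": the shift along the tool's x, y, z in cm, a list of three; "angular": the turn, a rotation vector about the tool's x, y, z in rad, a list of three. In form: {"claw": [claw, ...], "delta_pos": [[dx, dy, dz], ...], "angular": [[ax, ay, az], ...]}. A call has 1 to 20 rows; each row shifts and turns the commanded pose from where the row before left it, along the tool's axes as they then stand; what a row does not reach is not made up. A row lasts 1/10 s, in which the tool goes at most 50 mm and 8.59 degrees, less where a joint would pass 70% of its speed; a pose out of reach is approached as far as the arm can. A call with a gripper value outside its range is refused whole. The fingers move at their own pace and stop on an object; "force" is the grip in N (left out, the last holds). Time passes only in rows, so rows that do not move let the fingers close. It gives the time, the measured TCP pose, the force, the opening and the grip force at its end, in the units of the state.
- arm.observe(): the state, without advancing time (a new reading comes with each control period).
- arm.get_image(name): name is "scene" or "top" or "wrist"; returns a dict with "frame" (480x640x3 uint8, red, green, blue), "mtx" (3x3 intrinsics, pixels), "T" (4x4, takes a point from camera to world coordinates). Camera axes: x right, y down, z forward; pixel columns grow to the right and rows downward; lengths in m; the calibration is good to about 2 mm. A picture is of the moment at which its call begins. There is no depth.
- arm.sign_off(): hands the job in; it is judged then, once.
Trained networks look in a picture, given as the dict that the camera call returned (one of the last four; its "shot" number tells which), for a name from the list of things; names that differ only in an ending like _2 or _b are one class to them, and where a whole thing is asked for, a point or a joint stands for the part that bears it (a point fixed in the world has none). Each returns a list of dicts, best first, with "conf" (0 to 1); they miss things now and then, are a little off and sometimes report something else, mostly with a low value. They report only what shows in the picture. A call takes as long as a camera call. They do not tell look-alikes from the thing itself.
- arm.look_for(label, picture): "centre" ([column, row] as shares, 0 to 1, of the picture: columns of its width, rows of its height, amid what is visible of it).
- arm.trace(label, picture): "region" (480x640 bool, what is visible of it) and "centre" ([column, row] as shares, 0 to 1, of the picture: columns of its width, rows of its height, amid what is visible of it).
- arm.place_of(label, picture): "centre" ([column, row] as shares, 0 to 1, of the picture: columns of its width, rows of its height: a listed point, or the origin of a listed thing).
The state is a dict: "clock": time; "joints": joint angles; "dq": joint speeds; "joint_efforts": joint torques, N m; "position": TCP position; "ee_rot": TCP orientation; "force": force on the tool from outside, world axes, zero at the start; "ft_torque": the same for the moment, N m; "width": opening from 0.0 (shut) to 1.0 (fully open); "gripper_force": force on a finger pad.
Only numpy, scipy, OpenCV 4.12 (cv2) and the standard library are available. Lean on these libraries where they do the work, as an engineer would, in place of code of your own. Each camera call takes 0.05 s, during which the arm holds its last target. There are 200 camera calls.

TASK

Load the label holder: put the paper label roll upright over the holder's spindle, right down on its drum, and let go of it. Then unscrew the round black retaining cap from its parking stud at the other end - its coarse thread may be left-hand or right-hand and it does not show, so try which way it loosens - and lift it off. Finish while still holding the cap in the gripper, upright, over the spindle and clear above its tip, ready to go on, touching nothing else; leave the spice jar and the shaker where they stand.

Things in the scene. Friction and masses are not known exactly. Their poses are not given: they have to be found in the camera images.
- holder: label holder, fixed: wooden base plate 94 (its x) x 244 (its y) x 10 mm high. Origin at the centre of its underside; y runs along it from the spindle end to the stud end, z up. 75 mm from the middle towards -y stands a grey drum (56 mm across, 40 mm high over the table) with the spindle; 75 mm towards +y the parking stud with the cap
- spindle_tip (a point): centre of the tip of the steel spindle, 98 mm above the table; the spindle is 20 mm thick, stands 58 mm above the drum and tapers over its last 12 mm; axes as the holder's
- roll_seat (a point): centre of the drum's flat top, at the foot of the spindle, 40 mm above the table: the seat of the roll's underside; axes as the holder's
- cap_seat (a point): centre of the top of the parking stud's grey collar (45 mm across), 18 mm above the table, where the cap's rim rests at the start; the steel stud stands 22 mm above it, 22 mm thick, 35 mm over the thread ribs; the cap has 2 mm of side play on it; axes as the holder's
- roll: roll of white paper labels on a cardboard core, rigid, standing loose and upright on the table: 60 mm outside diameter, 50 mm high, bore 27 mm right through, 0.12 kg. Origin at the centre of its underside, z up along its axis
- cap: black round ribbed screw cap, 48 mm across, 34 mm high, 60 g; rim 18, top 52 mm above the table at the start. Origin at the centre of its open rim, z up. Hand of its coarse thread varies: tightening it stops hard within 10 degrees (the wrist feels a moment; fingers slip); 50 to 115 degrees the loosening way frees it without raising it, then it lifts straight off (22 mm clears the stud)
- spice: loose spice jar with dark lid, 41 mm across, 105 mm high, upright, origin at the centre of its underside; to be left alone
- shaker: loose glass shaker with metal top, 44 mm across, 90 mm high, upright, origin at the centre of its underside; to be left alone
Mind the look-alikes: they are no part of the job. There is more than one size of the cap; the job needs the larger. Leave any blue or turquoise look-alike of the roll alone.

How it is judged:
On the way, in this order (a step that is already met when the one before it is completed fails the run):
1. the roll sits on the drum over the spindle, let go of (horizontal distance between roll and roll_seat below 0.008 m and z of roll in the frame of roll_seat between -0.004 and 0.004 m and angle between roll's own z axis and vertical below 0.08 rad and contact force between the fingers and roll below 0.1 N), for 0.2 s.
2. the cap is lifted off the parking stud (z of cap in the frame of cap_seat above 0.03 m and contact force between the fingers and cap above 0.5 N), for 0.2 s.
At the end, for the whole second after the job is handed in: roll upright on the drum, let go (within 8 mm of the spindle axis, underside within 4 mm of the drum, tilt under 0.08 rad); cap held still in the fingers, within 0.3 rad of upright, rim 4 mm or more above the spindle tip, centre within 25 mm of its axis, touching neither holder nor roll (all of step 1 and horizontal distance between cap and spindle_tip below 0.025 m and z of cap in the frame of spindle_tip above 0.004 m and angle between cap's own z axis and vertical below 0.3 rad and contact force between the fingers and cap above 0.5 N and contact force between cap and holder below 0.1 N and contact force between cap and roll below 0.1 N and linear speed of cap below 0.05 m/s); the arm keeps its last pose, push and grip.
It fails at once if the spice jar or the shaker is moved by more than 30 mm or tipped (distance of any of spice, shaker from where it was at the start of the episode above 0.03 m or angle between any of spice, shaker's own z axis and vertical above 0.35 rad).
It also fails if it takes over 61 s, if anything falls off the work surface, if the arm or the gripper's body presses on something with over 40 N, if the wrist force passes 120 N, or if a joint passes its speed limit or range.

## Working session

There is one attempt and no reset: what is moved stays moved. The work goes in short steps, Python scripts to look and compute and a tool call to move; the robot and the scene stay as the last step left them, time stands still between calls to the robot, and variables do not carry over. Pictures are saved under pics/ and viewed, at most 10 in all, crops included, and the job is handed in when it is done.

Besides the shell and the picture viewer there is one more tool, called after "Request:" as name(argument=value, ...), one argument or row to a line, values as JSON. carry_out: Moves the arm, as the interface text tells. Its arguments: {"type":"object","properties":{"claw":{"type":"array","items":{"type":"number"}},"delta_pos":{"type":"array","items":{"type":"array","items":{"type":"number"}}},"angular":{"type":"array","items":{"type":"array","items":{"type":"number"}}},"force":{"type":"number"}},"required":["claw","delta_pos","angular"]}

```bash
mkdir -p pics
cat > h.py <<'E'
import numpy as np,cv2
from cell import arm
def ground(p,uv,z):
    K,T=p["mtx"],p["T"]
    d=T[:3,:3]@np.linalg.solve(K,[uv[0],uv[1],1.]);o=T[:3,3]
    return (o+d*(z-o[2])/d[2])
def proj(p,X):
    K,T=p["mtx"],p["T"]
    c=T[:3,:3].T@(np.asarray(X)-T[:3,3]);q=K@c
    return q[:2]/q[2]
def save(p,n): cv2.imwrite(f"pics/{n}.png",p["frame"][:,:,::-1])
E
python3 - <<'E'
from h import *
print(arm.observe())
zs={"holder":0,"spindle_tip":.098,"roll_seat":.04,"cap_seat":.018,"roll":0,"cap":.018,"spice":0,"shaker":0}
for n in ["top","scene"]:
    p=arm.get_image(n);save(p,n+"0");print(n,p["T"].round(3).tolist())
    for l,z in zs.items():
        for r in arm.place_of(l,p)[:4]:
            uv=np.array(r["centre"])*[640,480]
            print(l,round(r["conf"],2),uv.round(),ground(p,uv,z).round(4))
E
```

```text
{'clock': 0.0, 'joints': array([ 1.23043408,  0.43520718,  0.02498704,  1.57411644, -0.01160313,
        1.13397678, -0.07511373]), 'dq': array([-0.00077222, -0.00089268, -0.00033136,  0.00109025,  0.00162036,
       -0.00088651,  0.00059451]), 'joint_efforts': array([ 1.45948001e-03, -6.67827272e+01,  9.85720418e-01, -3.14458466e+01,
       -6.04983210e-02,  4.29728057e-02,  9.63029242e-05]), 'position': array([ 0.14700125, -0.60687492,  0.18704751]), 'ee_rot': array([-3.11792036e+00, -3.72263261e-01,  5.15450869e-04]), 'force': array([-0.37889707, -0.23895354, -0.27224486]), 'ft_torque': array([0.03391572, 0.04722313, 0.03985214]), 'gripper_force': 0.0, 'width': 1.0036047007907536}
top [[-0.019, -0.99, 0.137, 0.409], [-1.0, 0.019, -0.002, 0.014], [-0.001, -0.137, -0.991, 0.948], [0.0, 0.0, 0.0, 1.0]]
holder 0.58 [430. 275.] [ 0.4723 -0.2051  0.    ]
spindle_tip 0.65 [485. 297.] [ 0.4256 -0.2767  0.098 ]
roll_seat 0.6 [472. 296.] [ 0.4298 -0.2721  0.04  ]
cap_seat 0.61 [395. 262.] [ 0.4973 -0.1367  0.018 ]
roll 0.74 [271. 242.] [0.5413 0.1012 0.    ]
roll 0.64 [162. 259.] [0.5136 0.
[... 337 characters left out ...]
 ]
scene [[-0.643, -0.573, 0.508, -0.127], [-0.766, 0.49, -0.417, 0.575], [-0.01, -0.657, -0.754, 1.112], [0.0, 0.0, 0.0, 1.0]]
holder 0.6 [410. 244.] [ 0.4624 -0.2043  0.    ]
roll_seat 0.82 [440. 225.] [ 0.436  -0.2767  0.04  ]
roll_seat 0.51 [265. 318.] [0.4967 0.2183 0.04  ]
cap_seat 0.84 [381. 244.] [ 0.4991 -0.1351  0.018 ]
roll 0.97 [227. 349.] [0.5093 0.3153 0.    ]
roll 0.84 [269. 320.] [0.5109 0.2003 0.    ]
roll 0.72 [295. 292.] [0.532  0.1073 0.    ]
cap 0.89 [383. 244.] [ 0.4943 -0.14    0.018 ]
cap 0.59 [440. 225.] [ 0.4481 -0.2936  0.018 ]
cap 0.58 [374. 204.] [ 0.6104 -0.2175  0.018 ]
spice 0.86 [354. 293.] [0.4412 0.0049 0.    ]
shaker 0.94 [306. 251.] [0.6121 0.0087 0.    ]
```

View pics/top0.png

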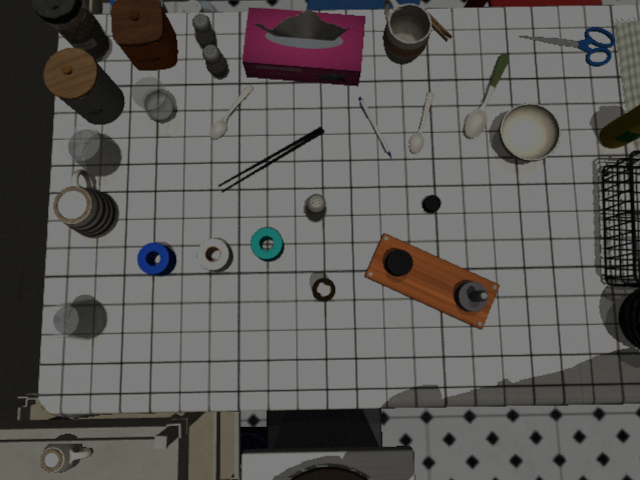

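View pics/scene0.png

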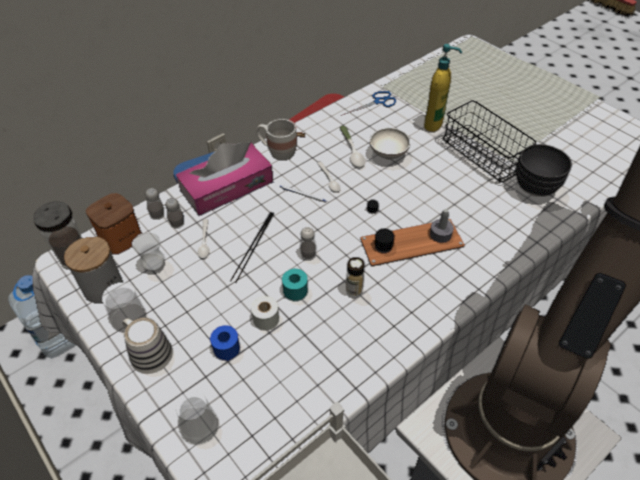

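The top view shows three roll candidates: blue (155,259), white (213,254) and turquoise (267,243). The white one is the paper roll. The cap candidates are the one on the holder stud at (398,262) and a smaller loose one at (431,204); I want the stud one. The spice jar is at (323,290) and the shaker at (316,206). Next I fit silhouettes for accuracy and crop to check both choices.

```bash
cat >> h.py <<'E'
from scipy.optimize import minimize
def cyl(x,y,r,z0,z1):
    a=np.linspace(0,2*np.pi,40)
    return np.array([[x+r*np.cos(t),y+r*np.sin(t),z] for z in(z0,z1) for t in a])
def hullmask(p,pts,s=4):
    q=np.array([proj(p,X) for X in pts])
    h=cv2.convexHull((q*s+s/2).astype(np.float32)).round().astype(np.int32)
    m=np.zeros((480*s,640*s),np.uint8);cv2.fillPoly(m,[h],255)
    return cv2.resize(m,(640,480),interpolation=cv2.INTER_AREA)/255.
def fitc(ps,ms,x0,pts):
    f=lambda v:sum(np.abs(hullmask(p,pts(v))-m).sum() for p,m in zip(ps,ms))
    x0=np.array(x0);sx=np.vstack([x0]+[x0+e for e in np.diag([.008,.008,.08][:len(x0)])])
    r=minimize(f,x0,method="Nelder-Mead",options=dict(initial_simplex=sx,xatol=2e-4,fatol=.5))
    return r.x,r.fun
E
python3 - <<'E'
from h import *
P={n:arm.get_image(n) for n in("top","scene")}
def pick(l,n,X):
    c=proj(P[n],X);R=arm.trace(l,P[n])
    if not R: return None
    r=min(R,key=lambda r:np.hypot(*(np.array(r["centre"])*[640,480]-c)))
    print(l,n,round(r["conf"],2),(np.array(r["centre"])*[640,480]).round(1),c.round(1),r["region"].sum())
    return r["region"].astype(float)
for l,X,r,z0,z1 in [("roll",(.512,.199,.025),.03,0,.05),("cap",(.498,-.138,.035),.024,.018,.052),("spice",(.444,.002,.05),.0205,0,.105),("shaker",(.607,.012,.045),.022,0,.09)]:
    M={n:pick(l,n,X) for n in P}
    for sel in(["top"],["scene"],["top","scene"]):
        s=[n for n in sel if M[n] is not None]
        if s:print(l,s,*fitc([P[n] for n in s],[M[n] for n in s],X[:2],lambda v:cyl(*v,r,z0,z1)))
def plate(v):
    c,s=np.cos(v[2]),np.sin(v[2])
    return np.array([[v[0]+c*a-s*b,v[1]+s*a+c*b,z] for a in(-.047,.047) for b in(-.122,.122) for z in(0,.01)])
# plate by wood colour (hull)
for n in P:
    f=cv2.cvtColor(P[n]["frame"],cv2.COLOR_RGB2HSV)
    m=((f[...,0]<18)&(f[...,1]>110)&(f[...,2]>60)).astype(np.uint8)
    k,lab,st,_=cv2.connectedComponentsWithStats(m)
    c=proj(P[n],(.465,-.205,.01)).astype(int);w=lab[c[1]-8:c[1]+8,c[0]-8:c[0]+8];i=np.bincount(w[w>0]).argmax()
    h=cv2.convexHull(np.argwhere(lab==i)[:,::-1].astype(np.int32));mm=np.zeros((480,640),np.uint8);cv2.fillPoly(mm,[h],1)
    print("plate",n,mm.sum(),fitc([P[n]],[mm.astype(float)],[.465,-.205,np.arctan2(-.07,.14)+0.0 if 0 else -.46],plate))
p=P["top"];f=p["frame"]
cv2.imwrite("pics/crop.png",np.hstack([cv2.resize(f[215:295,130:290],(400,200),interpolation=2),cv2.resize(f[190:330,360:510],(400,373),interpolation=2)[:200*1]])[:,:,::-1] if 0 else np.vstack([cv2.resize(f[220:290,120:290],(680,280),interpolation=2),cv2.resize(f[190:265,355:525],(680,300),interpolation=2)])[:,:,::-1])
E
```

```text
roll top 0.64 [212.  252.2] [218.7 257. ] 821
roll scene 0.65 [265.  312.5] [268.1 312.9] 791
roll ['top'] [0.51436002 0.20691103] 166.57647058823528
roll ['scene'] [0.51632819 0.20373103] 48.65882352941177
roll ['top', 'scene'] [0.51529952 0.20545327] 237.21176470588233
cap top 0.67 [397.1 262.2] [397.4 260.4] 614
cap scene 0.9 [386.4 241.7] [382.3 239.3] 417
cap ['top'] [ 0.49431379 -0.13782756] 30.207843137254905
cap ['scene'] [ 0.49401158 -0.14299722] 34.26274509803922
cap ['top', 'scene'] [ 0.4942255  -0.13837668] 122.15686274509804
spice top 0.88 [325.2 291.2] [323.4 290.5] 464
spice scene 0.95 [354.9 276.2] [354.9 278.8] 671
spice ['top'] [0.44379321 0.00369055] 19.73333333333333
spice ['scene'] [0.4443488  0.00174107] 63.682352941176475
spice ['top', 'scene'] [0.44379084 0.00316873] 97.49803921568628
shaker top 0.9 [312.1 207.2] [316.3 203.8] 520
shaker scene 0.96 [309.3 240.2] [306.1 241.1] 467
shaker ['top'] [0.59512831 0.01505836] 140.1529411764706
shaker ['scene'] [0.6036814  0.00906006] 186.59999999999997
shaker ['top', 'scene'] [0.59554001 0.01429314] 333.62745098039215
plate top 6270 (array([ 0.46194419, -0.20563572, -0.44675862]), np.float64(127.18039215686272))
plate scene 2756 (array([ 0.46431474, -0.20912076, -0.4399787 ]), np.float64(335.2549019607843))
```

View pics/crop.png

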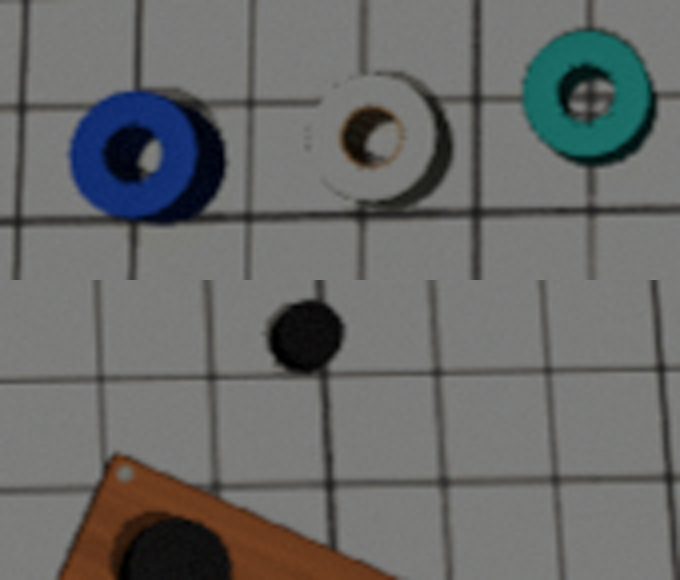

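The crop confirms the white roll with its cardboard bore at top-view (213,255), between the blue and turquoise ones. The larger cap is on the plate, and the small loose one is at (431,204). The fits agree with the geometry:
- **Plate:** centre (.463,-.206), yaw -.44.
- **Spindle:** about (.430,-.274).
- **Cap:** about (.494,-.138).

Moving over the roll.

Request:
carry_out(
  claw=[9.18,9.18,9.18,9.18,9.18,9.18,9.18,9.18,9.18,9.18,9.18,9.18,9.18,9.18,9.18,9.18,9.18,9.18],
  delta_pos=[
    [3.05,-3.9,0],
    [3.05,-3.9,0],
    [3.05,-3.9,0],
    [3.05,-3.9,0],
    [3.05,-3.9,0],
    [3.05,-3.9,0],
    [3.05,-3.9,0],
    [3.05,-3.9,0],
    [3.05,-3.9,0],
    [3.05,-3.9,0],
    [3.05,-3.9,0],
    [3.05,-3.9,0],
    [3.05,-3.9,0],
    [3.05,-3.9,0],
    [3.05,-3.9,0],
    [3.05,-3.9,0],
    [3.05,-3.9,0],
    [3.05,-3.9,0],
  ],
  angular=[
    [0,0,0],
    [0,0,0],
    [0,0,0],
    [0,0,0],
    [0,0,0],
    [0,0,0],
    [0,0,0],
    [0,0,0],
    [0,0,0],
    [0,0,0],
    [0,0,0],
    [0,0,0],
    [0,0,0],
    [0,0,0],
    [0,0,0],
    [0,0,0],
    [0,0,0],
    [0,0,0],
  ],
)

```text
clock: 3.2
position: [0.5162, 0.2059, 0.1879]
ee_rot: [3.119, 0.371, 0.001]
force: [1.7, -0.5, -0.4]
width: 0.999
gripper_force: 0.0
```

Request:
carry_out(
  claw=[9.18,9.18,9.18,9.18,9.18,9.18,9.18,9.18,9.18,9.18,9.18,9.18,9.18],
  delta_pos=[
    [0,0,0],
    [0,0,0],
    [0,0,0],
    [0,0,0],
    [0,0,0],
    [0,0,0],
    [0,0,0],
    [0,0,0],
    [0,0,0],
    [0,0,0],
    [0,0,0],
    [0,0,0],
    [0,0,0],
  ],
  angular=[
    [0,0,-0.142],
    [0,0,-0.142],
    [0,0,-0.142],
    [0,0,-0.142],
    [0,0,-0.142],
    [0,0,-0.142],
    [0,0,-0.142],
    [0,0,-0.142],
    [0,0,-0.142],
    [0,0,-0.142],
    [0,0,-0.142],
    [0,0,-0.142],
    [0,0,0],
  ],
)

```text
clock: 4.5
position: [0.5155, 0.2039, 0.1876]
ee_rot: [-1.771, -2.594, 0.0]
force: [0.8, 0.0, -0.3]
width: 0.996
gripper_force: 0.0
```

```bash
cat >> h.py <<'E'
from scipy.spatial.transform import Rotation as Ro
def state():
    s=arm.observe();R=Ro.from_rotvec(s["ee_rot"]).as_matrix()
    print("t",round(s["clock"],2),"tcp",s["position"].round(4),"yaw",round(np.arctan2(R[1,0],R[0,0]),4),"zaxis",R[:,2].round(4),"F",s["force"].round(2),"M",s["ft_torque"].round(3),"w",round(s["width"]*9.18,2),"g",round(s["gripper_force"],2),"q",s["joints"].round(2))
    return s,R
def plan(X,yaw=None):
    s,R=state();d=R.T@(np.array(X)-s["position"])*100
    print("tool shift cm",d.round(2),"norm",np.linalg.norm(d).round(2))
    if yaw is not None:
        a=np.arctan2(R[1,0],R[0,0]);e=-(yaw-a+np.pi/2)%np.pi-np.pi/2 if 0 else -((yaw-a+np.pi/2)%np.pi-np.pi/2)
        print("tool rz",round(e,4))
E
python3 - <<'E'
from h import *
p=arm.get_image("wrist");save(p,"w1")
X=(.5155,.2055,.025);print(proj(p,X))
for l in ["roll"]:
    for r in arm.trace(l,p):
        print(r["conf"],np.array(r["centre"])*[640,480],r["region"].sum())
        c=np.array(r["centre"])*[640,480]
        if np.hypot(*(c-proj(p,X)))<80:print(fitc([p],[r["region"].astype(float)],X[:2],lambda v:cyl(*v,.03,0,.05)))
plan((.5155,.2055,.016))
E
```

```text
[320.17063979 211.86656757]
0.78 [321.792 220.8  ] 2761
(array([0.51480023, 0.20568872]), np.float64(444.57254901960783))
0.62 [363.52  96.48] 3342
0.59 [304.512 299.712] 2892
t 4.6 tcp [0.5155 0.204  0.1877] yaw 1.9372 zaxis [-2.e-04  1.e-04 -1.e+00] F [ 0.24  0.73 -0.02] M [-0.016 -0.16   0.049] w 9.15 g 0.0 q [ 0.2   0.49 -0.96  1.69  0.43  1.19 -0.51]
tool shift cm [ 0.14  0.06 17.17] norm 17.17
```

View pics/w1.png

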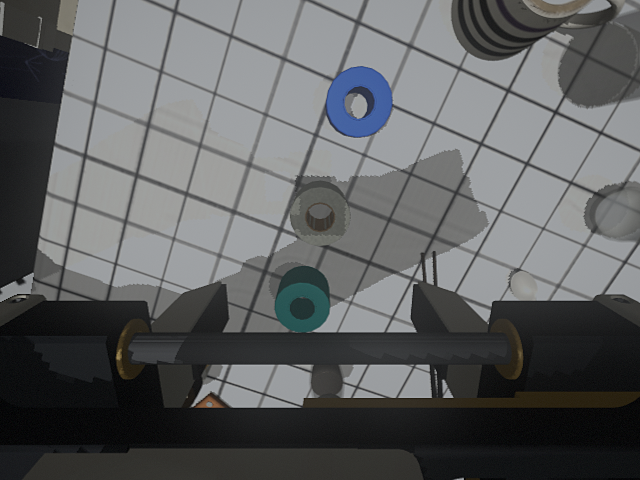

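The wrist view shows the white roll at (320,212), exactly where my estimate projects. Blue is at (360,100) and turquoise at (302,305). Descending and gripping.

Request:
carry_out(
  claw=[9.18,9.18,9.18,9.18,9.18,6,5.5,5.5,5.5,5.5,5.5,5.5],
  delta_pos=[
    [0.12,0.07,4.5],
    [0,0,4.5],
    [0,0,4.5],
    [0,0,3.6],
    [0,0,0],
    [0,0,0],
    [0,0,0],
    [0,0,0],
    [0,0,0],
    [0,0,0],
    [0,0,0],
    [0,0,0],
  ],
  angular=[
    [0,0,0],
    [0,0,0],
    [0,0,0],
    [0,0,0],
    [0,0,0],
    [0,0,0],
    [0,0,0],
    [0,0,0],
    [0,0,0],
    [0,0,0],
    [0,0,0],
    [0,0,0],
  ],
  force=20,
)

```text
clock: 5.8
position: [0.5158, 0.2054, 0.0169]
ee_rot: [1.774, 2.593, 0.0]
force: [0.7, -0.3, -0.6]
width: 0.601
gripper_force: 0.0
```

Run:
```python
from h import *
state()
```

```text
t 5.8 tcp [0.5158 0.2054 0.0169] yaw 1.9415 zaxis [ 2.e-04  0.e+00 -1.e+00] F [ 0.69 -0.29 -0.58] M [-0.013 -0.128  0.029] w 5.51 g 0.0 q [ 0.09  0.68 -0.82  1.87  0.64  0.88 -0.68]
```

Run:
```python
from h import *
a=[arm.get_image(n) for n in("top","wrist","scene")]
f=[cv2.resize(a[0]["frame"][190:310,110:310],(400,240)),cv2.resize(a[2]["frame"][240:380,180:380],(400,280))]
m=np.vstack(f);w=cv2.resize(a[1]["frame"],(400,300));w=np.vstack([w,np.zeros((220,400,3),np.uint8)])
cv2.imwrite("pics/g1.png",np.hstack([m,w])[:,:,::-1])
```

```text
(no output)
```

View pics/g1.png

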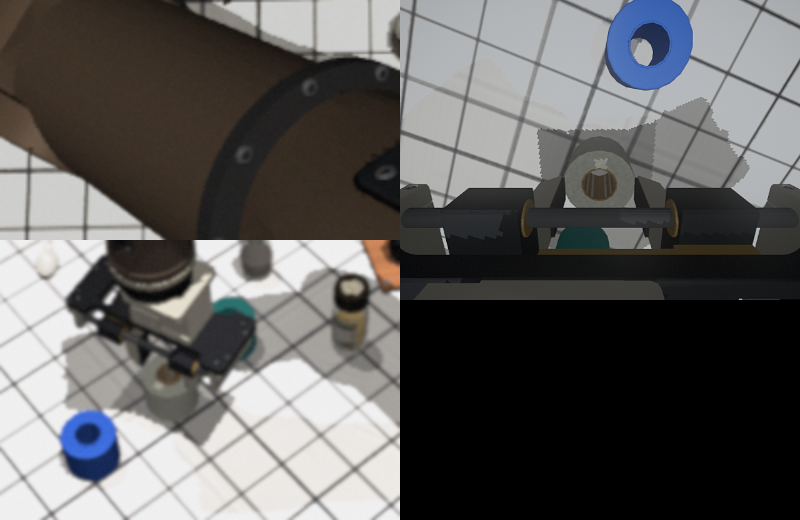

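Run:
```python
from h import *
p=arm.get_image("wrist");q=arm.get_image("scene")
for n,p in(("wrist",p),("scene",q)):
  for r in arm.trace("roll",p):
    c=np.array(r["centre"])*[640,480]
    print(n,r["conf"],c,proj(p,(.515,.205,.025)))
    if np.hypot(*(c-proj(p,(.515,.205,.025))))<100:print(fitc([p],[r["region"].astype(float)],(.515,.205),lambda v:cyl(*v,.03,0,.05)))
  for r in arm.place_of("roll",p):
    print(r["conf"],ground(p,np.array(r["centre"])*[640,480],0))
p=arm.get_image("wrist")
# bore ellipse by brown colour
f=p["frame"][160:360,220:420]
cv2.imwrite("pics/b1.png",cv2.resize(f,(600,600))[:,:,::-1])
s,R=state()
for X in [(0,.0276,-.0),(0,-.0276,-.0),(0,.0276,-.019),(0,-.0276,-.019)]:print(proj(p,s["position"]+R@np.array(X)))
print("top centre", proj(p,(.515,.205,.05)))
```

```text
wrist 0.72 [318.272 285.024] [318.51409958 278.01703501]
(array([0.51461999, 0.20586309]), np.float64(1599.219607843137))
0.89 [0.53398785 0.10564081 0.        ]
0.77 [0.50808799 0.31583192 0.        ]
0.74 [0.51502767 0.20594526 0.        ]
scene 0.98 [225.408 343.008] [265.14923794 313.55393456]
(array([ 1.77273437, -1.3064375 ]), np.float64(832.0))
scene 0.67 [262.912 317.616] [265.14923794 313.55393456]
(array([0.51545679, 0.20485876]), np.float64(197.50588235294117))
scene 0.55 [294.72  274.176] [265.14923794 313.55393456]
(array([ 1.77273437, -1.3064375 ]), np.float64(155.0))
0.85 [0.51199909 0.20358579 0.        ]
0.7 [0.51290946 0.3183997  0.        ]
0.56 [0.53644728 0.10760573 0.        ]
0.26 [ 0.47016851 -0.21029936  0.        ]
t 6.3 tcp [0.5156 0.2055 0.0168] yaw 1.9418 zaxis [-1.e-04 -0.e+00 -1.e+00] F [-0.49  0.42 -0.61] M [-0.009 -0.136 -0.038] w 5.47 g 0.0 q [ 0.09  0.68 -0.82  1.87  0.64  0.88 -0.68]
[365.69251723 272.30512629]
[273.93400602 272.34091293]
[370.07191244 285.41983823]
[269.65391295 285.45755824]
top centre [318.36918788 297.39059849]
```

View pics/b1.png

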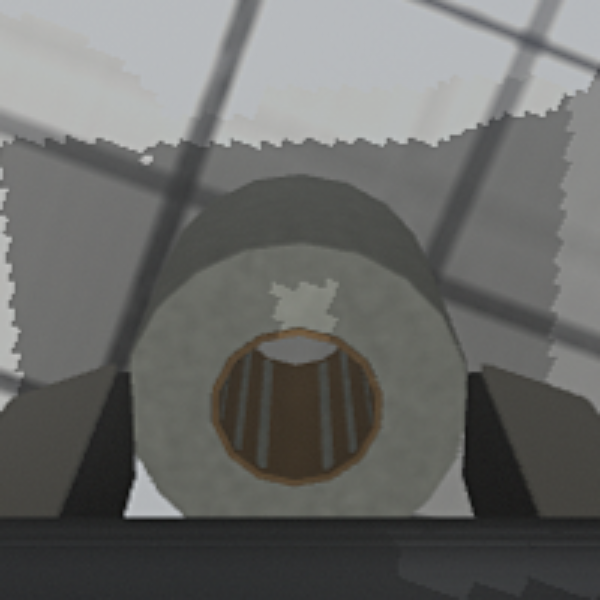

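The roll sits squarely between the pads, with its bore centred at about (319,295) in the full picture. The grip force reads zero, so I close further.

Request:
carry_out(
  claw=[4.5,4,4,4,4],
  delta_pos=[
    [0,0,0],
    [0,0,0],
    [0,0,0],
    [0,0,0],
    [0,0,0],
  ],
  angular=[
    [0,0,0],
    [0,0,0],
    [0,0,0],
    [0,0,0],
    [0,0,0],
  ],
)

```text
clock: 6.8
position: [0.5157, 0.2055, 0.0168]
ee_rot: [1.774, 2.593, -0.0]
force: [-0.4, -0.1, -0.3]
width: 0.432
gripper_force: 0.0
```

Run:
```python
from h import *
p=arm.get_image("wrist");save(p,"w3");state()
for r in arm.place_of("roll",p): print(r["conf"],ground(p,np.array(r["centre"])*[640,480],0))
q=arm.get_image("scene")
cv2.imwrite("pics/g2.png",np.hstack([cv2.resize(p["frame"][160:360,220:420],(400,400)),cv2.resize(q["frame"][240:380,200:340],(400,400))])[:,:,::-1])
```

```text
t 6.85 tcp [0.5157 0.2055 0.0168] yaw 1.9417 zaxis [ 0. -0. -1.] F [-0.31  0.43 -0.18] M [-0.007 -0.112 -0.069] w 3.96 g 0.0 q [ 0.09  0.68 -0.82  1.87  0.64  0.88 -0.68]
0.95 [0.50978239 0.31461363 0.        ]
0.85 [0.51456083 0.20532456 0.        ]
0.81 [0.53087445 0.10833088 0.        ]
```

View pics/g2.png

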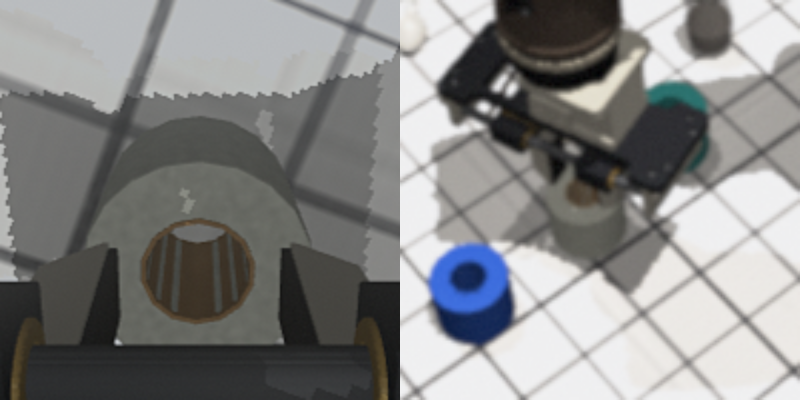

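The fingers seem to close above the roll rather than around it. I'll solve the finger tips' place in the tool frame from their pixels.

Run:
```python
from h import *
from scipy.optimize import least_squares
p=arm.get_image("wrist");s,R=state()
T=p["T"];print("cam in tool",(R.T@(T[:3,3]-s["position"])).round(4),(R.T@T[:3,:3]).round(3).tolist(),p["mtx"][0,0])
for half,uv in((.0276,[(263,283),(376,283)]),(.0198,[(279,284),(361,284)]),(.0459,[(228,285),(412,285)])):
    f=lambda v:np.r_[proj(p,s["position"]+R@[v[0],half,v[1]])-uv[1],proj(p,s["position"]+R@[v[0],-half,v[1]])-uv[0]]
    print(half,least_squares(f,[0,-.02]).x.round(4))
for z in(0,-.02,-.04,-.06):print(z,[proj(p,s["position"]+R@[x,.0198,z]).round(0).tolist() for x in(-.0095,.0095)])
```

```text
t 7.0 tcp [0.5157 0.2055 0.0168] yaw 1.9417 zaxis [ 0. -0. -1.] F [0.19 0.35 0.3 ] M [-0.035 -0.118  0.003] w 3.97 g 0.0 q [ 0.09  0.68 -0.82  1.87  0.64  0.88 -0.68]
cam in tool [ 0.0799 -0.0003 -0.1957] [[-0.001, -0.956, -0.295], [1.0, -0.0, -0.0], [0.0, -0.295, 0.956]] 349.96399342924786
0.0276 [ 0.01   -0.0383]
0.0198 [ 0.0104 -0.0403]
0.0459 [ 0.0076 -0.0353]
0 [[352.0, 287.0], [353.0, 257.0]]
-0.02 [[356.0, 302.0], [357.0, 270.0]]
-0.04 [[360.0, 320.0], [361.0, 285.0]]
-0.06 [[364.0, 343.0], [366.0, 305.0]]
```

The seen tips sit consistently about 38 mm behind the reported TCP, so they are about 5 mm above the roll's top. I'll open and go lower in small, force-checked steps.

Request:
carry_out(
  claw=[9.18,9.18,9.18,9.18,9.18,9.18,9.18,9.18,9.18,9.18],
  delta_pos=[
    [0,0,0],
    [0,0,0],
    [0,0,0],
    [0,0,0],
    [0,0,0],
    [0,0,0],
    [0,0,0.4],
    [0,0,0.4],
    [0,0,0.4],
    [0,0,0],
  ],
  angular=[
    [0,0,0],
    [0,0,0],
    [0,0,0],
    [0,0,0],
    [0,0,0],
    [0,0,0],
    [0,0,0],
    [0,0,0],
    [0,0,0],
    [0,0,0],
  ],
)

```text
clock: 8.0
position: [0.5152, 0.2052, 0.004]
ee_rot: [-1.773, -2.593, 0.002]
force: [-0.3, -0.2, 0.2]
width: 0.997
gripper_force: 0.0
```

Request:
carry_out(
  claw=[9.18,9.18,9.18],
  delta_pos=[
    [0,0,0.3],
    [0,0,0.3],
    [0,0,0],
  ],
  angular=[
    [0,0,0],
    [0,0,0],
    [0,0,0],
  ],
)

```text
clock: 8.3
position: [0.5154, 0.2053, -0.0016]
ee_rot: [-1.774, -2.593, 0.001]
force: [0.0, -0.6, -0.6]
width: 1.0
gripper_force: 0.0
```

Request:
carry_out(
  claw=[9.18,9.18,9.18],
  delta_pos=[
    [0,0,0.4],
    [0,0,0.3],
    [0,0,0],
  ],
  angular=[
    [0,0,0],
    [0,0,0],
    [0,0,0],
  ],
)

```text
clock: 8.6
position: [0.5154, 0.2052, -0.0087]
ee_rot: [-1.774, -2.593, 0.001]
force: [-0.5, 0.4, 0.3]
width: 0.998
gripper_force: 0.0
```

Request:
carry_out(
  claw=[6.5,5.5,5,5,5,5,5],
  delta_pos=[
    [0,0,0],
    [0,0,0],
    [0,0,0],
    [0,0,0],
    [0,0,0],
    [0,0,0],
    [0,0,0],
  ],
  angular=[
    [0,0,0],
    [0,0,0],
    [0,0,0],
    [0,0,0],
    [0,0,0],
    [0,0,0],
    [0,0,0],
  ],
  force=20,
)

```text
clock: 9.3
position: [0.5157, 0.2055, -0.0081]
ee_rot: [1.774, 2.593, 0.0]
force: [-0.6, -1.0, 0.2]
width: 0.654
gripper_force: 20.0
```

Run:
```python
from h import *
state();p=arm.get_image("wrist");save(p,"w4")
```

```text
t 9.3 tcp [ 0.5157  0.2055 -0.0081] yaw 1.9417 zaxis [ 2.e-04  0.e+00 -1.e+00] F [-0.62 -1.01  0.24] M [-0.021 -0.06   0.001] w 6.0 g 20.0 q [ 0.07  0.71 -0.8   1.89  0.68  0.83 -0.71]
```

View pics/w4.png

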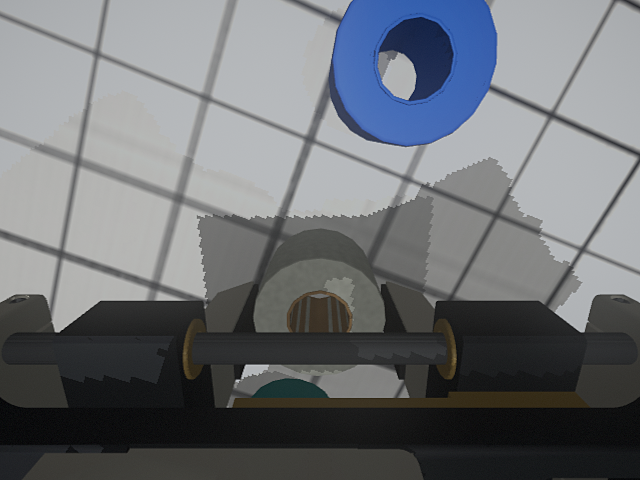

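The roll is gripped now, with 60.0 mm opening, 20 N, and bore centre about (320,313) between the pads. The TCP reads about 38 mm too low along z, so I allow for that. Lifting and carrying to a viewing pose beside the spindle.

Request:
carry_out(
  claw=[5,5,5,5,5,5,5,5,5,5,5,5,5,5,5,5,5],
  delta_pos=[
    [0,0,-1.6],
    [0,0,-3.5],
    [0,0,-4],
    [0,0,-4],
    [0,0,-1.5],
    [-3.85,-2.65,0],
    [-3.85,-2.65,0],
    [-3.85,-2.65,0],
    [-3.85,-2.65,0],
    [-3.85,-2.65,0],
    [-3.85,-2.65,0],
    [-3.85,-2.65,0],
    [-3.85,-2.65,0],
    [-3.85,-2.65,0],
    [-3.85,-2.65,0],
    [-3.85,-2.65,0],
    [-3.85,-2.65,0],
  ],
  angular=[
    [0,0,0],
    [0,0,0],
    [0,0,0],
    [0,0,0],
    [0,0,0],
    [0,0,0],
    [0,0,0],
    [0,0,0],
    [0,0,0],
    [0,0,0],
    [0,0,0],
    [0,0,0],
    [0,0,0],
    [0,0,0],
    [0,0,0],
    [0,0,0],
    [0,0,0],
  ],
  force=25,
)

```text
clock: 11.05
position: [0.3857, -0.3421, 0.1382]
ee_rot: [1.774, 2.593, -0.0]
force: [0.5, 0.8, -1.1]
width: 0.654
gripper_force: 25.0
```

Request:
carry_out(
  claw=[5,5,5,5,5,5,5,5,5],
  delta_pos=[
    [0,0,0],
    [0,0,0],
    [0,0,0],
    [0,0,0],
    [0,0,0],
    [0,0,0],
    [0,0,0],
    [0,0,0],
    [0,0,0],
  ],
  angular=[
    [0,0,0.134],
    [0,0,0.134],
    [0,0,0.134],
    [0,0,0.134],
    [0,0,0.134],
    [0,0,0.134],
    [0,0,0.134],
    [0,0,0],
    [0,0,0],
  ],
)

```text
clock: 11.95
position: [0.3867, -0.3401, 0.138]
ee_rot: [-2.751, -1.517, 0.0]
force: [-0.9, 0.7, -0.9]
width: 0.653
gripper_force: 25.0
```

Run:
```python
from h import *
p=arm.get_image("wrist");save(p,"w5")
for l,z in(("spindle_tip",.098),("roll_seat",.04),("cap_seat",.018),("holder",0),("cap",.018)):
    for r in arm.place_of(l,p)[:2]:
        uv=np.array(r["centre"])*[640,480];print(l,round(r["conf"],2),uv.round(1),ground(p,uv,z).round(4))
print("pred",proj(p,(.4303,-.2738,.098)),proj(p,(.4303,-.2738,.04)))
state()
```

```text
spindle_tip 0.6 [321.3 138.7] [ 0.4284 -0.2762  0.098 ]
roll_seat 0.93 [319.7 138.8] [ 0.4271 -0.2765  0.04  ]
holder 0.81 [312.  49.] [ 0.4605 -0.2113  0.    ]
pred [321.72521977 133.7965376 ] [321.27336748 133.66151118]
t 12.25 tcp [ 0.3867 -0.3404  0.1378] yaw 1.0047 zaxis [-0.e+00  2.e-04 -1.e+00] F [ 0.28 -0.3  -0.38] M [-0.001 -0.07   0.014] w 6.01 g 25.0 q [ 1.16  0.4  -0.72  1.86  0.31  0.99 -0.25]
```

View pics/w5.png

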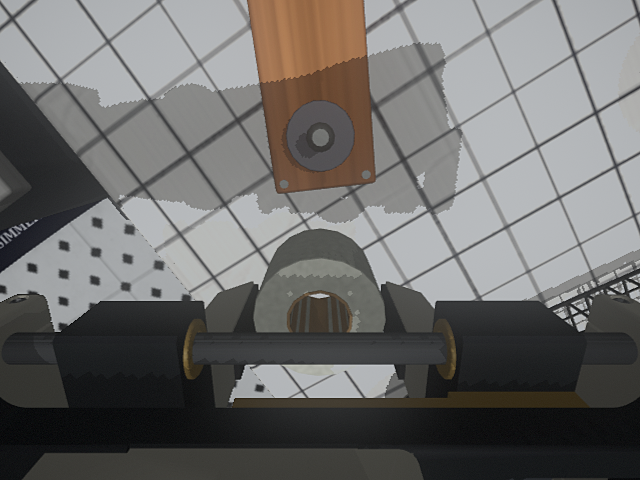

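The wrist picture shows the drum and spindle tip at about (320,137), with the held roll below at (320,310). I refine both in the same picture.

Run:
```python
from h import *
p=arm.get_image("wrist");s,R=state();g=cv2.cvtColor(p["frame"],cv2.COLOR_RGB2GRAY)
f=cv2.resize(g[90:185,270:370],None,fx=4,fy=4,interpolation=cv2.INTER_CUBIC)
for rr,z,pr in(((120,155),.04,80),((22,50),.098,60)):
    c=cv2.HoughCircles(cv2.GaussianBlur(f,(0,0),2),cv2.HOUGH_GRADIENT,1,20,param1=pr,param2=15,minRadius=rr[0],maxRadius=rr[1])
    for q in (c[0][:3] if c is not None else []):
        uv=(q[:2]+.5)/4-.5+[270,90];print(z,uv.round(1),q[2]/4,ground(p,uv,z).round(4))
P=s["position"]
print("hand tip",ground(p,(320.5,137.5),.098).round(4),"drum",ground(p,(320.5,136),.04).round(4))
for xo in(-.002,0,.002):
    C=P+R@[xo,0,0]
    e=lambda r,z:round(min(proj(p,[C[0]+r*np.cos(t),C[1]+r*np.sin(t),P[2]+z])[1] for t in np.linspace(0,6.28,60)),1)
    print(xo,"bottom far",e(.03,.0081),"top far",e(.03,.0581),"bore far",e(.0135,.0581))
col=g[220:300,320].astype(int);print([ (220+i+1,int(d)) for i,d in enumerate(np.diff(col)) if abs(d)>8])
```

```text
t 12.3 tcp [ 0.3867 -0.3404  0.1378] yaw 1.0044 zaxis [-1.e-04  2.e-04 -1.e+00] F [ 0.75  0.24 -0.96] M [-0.069 -0.061 -0.01 ] w 5.96 g 25.0 q [ 1.16  0.4  -0.72  1.86  0.31  0.99 -0.25]
0.098 [319.8 136.8] 8.725 [ 0.4285 -0.275   0.098 ]
hand tip [ 0.4287 -0.2757  0.098 ] drum [ 0.4291 -0.2753  0.04  ]
-0.002 bottom far 230.8 top far 262.5 bore far 298.2
0 bottom far 227.3 top far 258.0 bore far 294.0
0.002 bottom far 223.8 top far 253.5 bore far 289.7
[(228, -56), (229, -55), (257, 9), (258, 28), (259, 22), (278, -21), (290, -30), (292, 11), (293, 66), (294, 42), (298, -118), (299, -17)]
```

Request:
carry_out(
  claw=[5,5,5,5,5,5,5,5,5],
  delta_pos=[
    [4,0.06,0],
    [3.77,0,0],
    [0,0,0],
    [0,0,2],
    [0,0,2],
    [0,0,1],
    [0,0,0.6],
    [0,0,0.6],
    [0,0,0],
  ],
  angular=[
    [0,0,0],
    [0,0,0],
    [0,0,0],
    [0,0,0],
    [0,0,0],
    [0,0,0],
    [0,0,0],
    [0,0,0],
    [0,0,0],
  ],
)

```text
clock: 13.2
position: [0.4289, -0.2752, 0.0756]
ee_rot: [-2.754, -1.511, 0.0]
force: [0.1, 0.5, -0.6]
width: 0.653
gripper_force: 25.0
```

Run:
```python
from h import *
plan((.4289,-.2752,.0319))
```

```text
t 13.2 tcp [ 0.4289 -0.2752  0.0756] yaw 1.0037 zaxis [-3.e-04  2.e-04 -1.e+00] F [ 0.13  0.51 -0.58] M [ 0.019 -0.116 -0.007] w 5.99 g 25.0 q [ 0.98  0.47 -0.69  1.94  0.39  0.86 -0.48]
tool shift cm [0.   0.   4.37] norm 4.37
```

The roll is over the spindle with no side force. Lowering to the drum.

Request:
carry_out(
  claw=[5,5,5,5,5,5],
  delta_pos=[
    [0,0,1],
    [0,0,1],
    [0,0,1],
    [0,0,0.7],
    [0,0,0.4],
    [0,0,0],
  ],
  angular=[
    [0,0,0],
    [0,0,0],
    [0,0,0],
    [0,0,0],
    [0,0,0],
    [0,0,0],
  ],
)

```text
clock: 13.8
position: [0.4287, -0.2749, 0.0342]
ee_rot: [-2.753, -1.511, 0.001]
force: [0.5, -0.5, -1.1]
width: 0.656
gripper_force: 25.0
```

Request:
carry_out(
  claw=[5,5],
  delta_pos=[
    [0,0,0.2],
    [0,0,0],
  ],
  angular=[
    [0,0,0],
    [0,0,0],
  ],
)

```text
clock: 14.0
position: [0.4291, -0.2752, 0.0329]
ee_rot: [2.754, 1.511, 0.0]
force: [0.0, 0.3, -0.5]
width: 0.656
gripper_force: 25.0
```

Request:
carry_out(
  claw=[6.3,6.6,7.2,8,9.18,9.18,9.18,9.18,9.18,9.18,9.18,9.18,9.18,9.18],
  delta_pos=[
    [0,0,0],
    [0,0,0],
    [0,0,0],
    [0,0,0],
    [0,0,0],
    [0,0,0],
    [0,0,-1],
    [0,0,-2],
    [0,0,-3],
    [0,0,-3],
    [3.5,-1,-1],
    [3.5,-0.8,0],
    [0,0,0],
    [0,0,0],
  ],
  angular=[
    [0,0,0],
    [0,0,0],
    [0,0,0],
    [0,0,0],
    [0,0,0],
    [0,0,0],
    [0,0,0],
    [0,0,0],
    [0,0,0],
    [0,0,0],
    [0,0,0],
    [0,0,0],
    [0,0,0],
    [0,0,0],
  ],
)

```text
clock: 15.4
position: [0.4517, -0.2058, 0.1335]
ee_rot: [2.752, 1.514, 0.0]
force: [0.5, -0.6, -0.7]
width: 0.996
gripper_force: 0.0
```

Run:
```python
from h import *
p=arm.get_image("wrist");t=arm.get_image("top")
for l,z in(("cap_seat",.018),("cap",.018)):
    for r in arm.place_of(l,p)[:2]:
        uv=np.array(r["centre"])*[640,480];print(l,round(r["conf"],2),uv.round(1),ground(p,uv,z).round(4))
R=arm.trace("cap",p)
for r in R[:2]:
    print(r["conf"],np.array(r["centre"])*[640,480],r["region"].sum(),fitc([p],[r["region"].astype(float)],(.4934,-.1398),lambda v:cyl(*v,.024,.018,.052)))
R=arm.trace("roll",t)
for r in R[:4]:
    c=np.array(r["centre"])*[640,480];print("top roll",r["conf"],c,proj(t,(.4289,-.2752,.065)))
    if np.hypot(*(c-proj(t,(.4289,-.2752,.065))))<30: print(fitc([t],[r["region"].astype(float)],(.4289,-.2752),lambda v:cyl(*v,.03,.04,.09)))
print(proj(p,(.4934,-.1398,.052)));plan((.4934,-.1398,-.012))
save(p,"w6");f=t["frame"][220:340,350:510]
cv2.imwrite("pics/m6.png",np.hstack([cv2.resize(p["frame"],(400,300)),cv2.resize(f,(400,300))])[:,:,::-1])
```

```text
cap 0.89 [318.7 138.5] [ 0.4917 -0.1419  0.018 ]
cap 0.78 [468.3 134.9] [ 0.6007 -0.2076  0.018 ]
0.76 [319.168 135.504] 3231 (array([ 0.49331774, -0.13959103]), np.float64(90.8156862745098))
0.61 [480.    135.888] 1530 (array([ 0.1839625, -0.53655  ]), np.float64(1530.0))
top roll 0.95 [272.192 243.984] [478.12895203 295.66297163]
top roll 0.92 [158.72  258.912] [478.12895203 295.66297163]
[319.10141987 135.47850952]
t 15.7 tcp [ 0.451  -0.2073  0.1327] yaw 1.0022 zaxis [-5.e-04  1.e-04 -1.e+00] F [-0.13  0.5   0.23] M [-0.001 -0.018  0.037] w 9.16 g 0.0 q [ 0.91  0.39 -0.75  1.91  0.32  0.97 -0.56]
tool shift cm [ 7.97 -0.05 14.46] norm 16.51
```

View pics/m6.png

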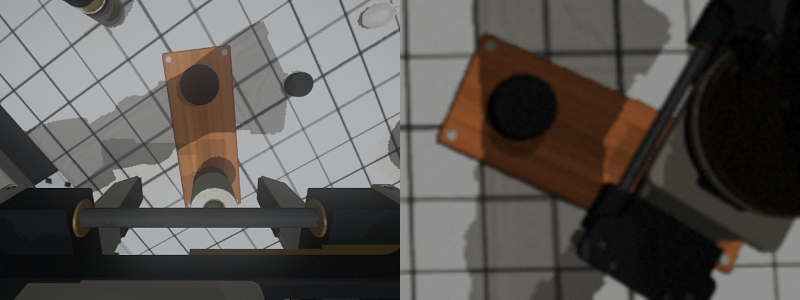

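The roll ring is on the spindle at about (210,200) in the left half, and the cap is at (200,85). The cap fit gives (.4933,-.1396), which agrees with the stud position expected from the spindle. Moving over the cap, down, and gripping.

Request:
carry_out(
  claw=[9.18,9.18,9.18,9.18,9.18,9.18,9.18,9.18,9.18,9.18],
  delta_pos=[
    [4,-0.05,0],
    [3.97,0,0],
    [0,0,0],
    [0,0,4],
    [0,0,4],
    [0,0,3],
    [0,0,1.5],
    [0,0,1],
    [0,0,0.5],
    [0,0,0],
  ],
  angular=[
    [0,0,0],
    [0,0,0],
    [0,0,0],
    [0,0,0],
    [0,0,0],
    [0,0,0],
    [0,0,0],
    [0,0,0],
    [0,0,0],
    [0,0,0],
  ],
)

```text
clock: 16.7
position: [0.4942, -0.1391, -0.0068]
ee_rot: [2.754, 1.511, 0.001]
force: [-0.2, -0.5, 0.3]
width: 0.999
gripper_force: 0.0
```

Run:
```python
from h import *
plan((.4933,-.1396,-.010))
p=arm.get_image("wrist");R=arm.trace("cap",p)
for r in R[:2]:
    print(r["conf"],np.array(r["centre"])*[640,480],r["region"].sum(),proj(p,(.4933,-.1396,.052)))
```

```text
t 16.7 tcp [ 0.4942 -0.1391 -0.0068] yaw 1.0036 zaxis [ 6.e-04 -2.e-04 -1.e+00] F [-0.17 -0.53  0.32] M [ 0.004 -0.064 -0.005] w 9.17 g 0.0 q [ 0.63  0.6  -0.63  2.    0.54  0.71 -0.9 ]
tool shift cm [-0.09 -0.05  0.32] norm 0.33
0.72 [317.824 299.28 ] 7210 [318.24464742 324.33803835]
0.68 [564.992 282.288] 3237 [318.24464742 324.33803835]
```

Request:
carry_out(
  claw=[9.18,6,5,4.2,4,4,4,4],
  delta_pos=[
    [-0.09,-0.05,0.2],
    [0,0,0],
    [0,0,0],
    [0,0,0],
    [0,0,0],
    [0,0,0],
    [0,0,0],
    [0,0,0],
  ],
  angular=[
    [0,0,0],
    [0,0,0],
    [0,0,0],
    [0,0,0],
    [0,0,0],
    [0,0,0],
    [0,0,0],
    [0,0,0],
  ],
  force=25,
)

```text
clock: 17.6
position: [0.4929, -0.1394, -0.0092]
ee_rot: [-2.754, -1.511, -0.0]
force: [0.5, -0.1, -0.7]
width: 0.518
gripper_force: 25.0
```

Request:
carry_out(
  claw=[4,4,4],
  delta_pos=[
    [0,0,0],
    [0,0,0],
    [0,0,0],
  ],
  angular=[
    [0,0,-0.13],
    [0,0,-0.13],
    [0,0,0],
  ],
)

```text
clock: 17.9
position: [0.493, -0.1394, -0.0092]
ee_rot: [-2.533, -1.858, -0.0]
force: [0.6, -0.8, 0.6]
width: 0.518
gripper_force: 25.0
```

Run:
```python
from h import *
state()
```

```text
t 17.9 tcp [ 0.493  -0.1394 -0.0092] yaw 1.2657 zaxis [ 1.e-04  4.e-04 -1.e+00] F [ 0.63 -0.76  0.58] M [-0.06  -0.088  0.033] w 4.75 g 25.0 q [ 0.68  0.62 -0.69  2.    0.59  0.73 -0.69]
```

It turned 15° past the possible stop with no moment, so counter-clockwise (tool −z) loosens. Continuing.

Request:
carry_out(
  claw=[4,4,4,4,4,4,4],
  delta_pos=[
    [0,0,0],
    [0,0,0],
    [0,0,0],
    [0,0,0],
    [0,0,0],
    [0,0,0],
    [0,0,0],
  ],
  angular=[
    [0,0,-0.14],
    [0,0,-0.14],
    [0,0,-0.14],
    [0,0,-0.14],
    [0,0,-0.14],
    [0,0,-0.14],
    [0,0,-0.14],
  ],
)

```text
clock: 18.6
position: [0.4929, -0.1395, -0.0092]
ee_rot: [-1.362, -2.831, 0.0]
force: [-0.7, -0.0, -0.7]
width: 0.515
gripper_force: 25.0
```

Run:
```python
from h import *
state()
```

```text
t 18.6 tcp [ 0.4929 -0.1395 -0.0092] yaw 2.245 zaxis [-1.e-04 -1.e-04 -1.e+00] F [-0.72 -0.02 -0.71] M [ 0.03  -0.189  0.031] w 4.73 g 25.0 q [ 0.82  0.71 -0.93  1.99  0.78  0.84  0.12]
```

Request:
carry_out(
  claw=[4,4,4,4,4,4,4,4],
  delta_pos=[
    [0,0,0],
    [0,0,0],
    [0,0,0],
    [0,0,0],
    [0,0,0],
    [0,0,0],
    [0,0,0],
    [0,0,0],
  ],
  angular=[
    [0,0,-0.14],
    [0,0,-0.14],
    [0,0,-0.14],
    [0,0,-0.14],
    [0,0,-0.14],
    [0,0,-0.14],
    [0,0,-0.14],
    [0,0,0],
  ],
)

```text
clock: 19.4
position: [0.4937, -0.1392, -0.0091]
ee_rot: [-0.127, 3.138, 0.002]
force: [3.1, 0.3, 1.8]
width: 0.516
gripper_force: 25.0
```

Run:
```python
from h import *
state()
```

```text
t 19.4 tcp [ 0.4937 -0.1392 -0.0091] yaw -3.0609 zaxis [ 0.001   0.0011 -1.    ] F [3.13 0.33 1.78] M [ 0.106 -0.662 -0.067] w 4.74 g 25.0 q [ 0.93  0.83 -1.14  1.98  0.94  0.98  0.97]
```

Turned 127° in total. Lifting gently.

Request:
carry_out(
  claw=[4,4,4],
  delta_pos=[
    [0,0,-0.3],
    [0,0,-0.3],
    [0,0,0],
  ],
  angular=[
    [0,0,0],
    [0,0,0],
    [0,0,0],
  ],
)

```text
clock: 19.7
position: [0.4934, -0.139, -0.0025]
ee_rot: [-0.125, 3.138, 0.0]
force: [2.4, 2.3, 1.4]
width: 0.52
gripper_force: 25.0
```

Request:
carry_out(
  claw=[4,4,4,4,4,4,4],
  delta_pos=[
    [0,0,-1],
    [0,0,-2],
    [0,0,-3],
    [0,0,-3],
    [0,0,-1.8],
    [0,0,0],
    [0,0,0],
  ],
  angular=[
    [0,0,0],
    [0,0,0],
    [0,0,0],
    [0,0,0],
    [0,0,0],
    [0,0,0],
    [0,0,0],
  ],
)

```text
clock: 20.4
position: [0.4921, -0.1402, 0.1045]
ee_rot: [0.126, -3.138, 0.003]
force: [0.2, -0.5, -1.1]
width: 0.518
gripper_force: 25.0
```

Run:
```python
from h import *
plan((.4289,-.2752,.105))
p=arm.get_image("wrist");t=arm.get_image("top")
for n,q in(("wrist",p),("top",t)):
  for r in arm.trace("cap",q)[:3]:print(n,round(r["conf"],2),(np.array(r["centre"])*[640,480]).round(),r["region"].sum())
s=arm.observe()["position"]
print(proj(p,s+[0,0,.044]),proj(t,s+[0,0,.044]),"stud",proj(t,(.4933,-.1396,.035)))
```

```text
t 20.4 tcp [ 0.4921 -0.1402  0.1045] yaw -3.061 zaxis [-0.0011 -0.0017 -1.    ] F [ 0.23 -0.45 -1.06] M [ 0.128 -0.105  0.023] w 4.76 g 25.0 q [ 1.    0.66 -1.22  1.89  0.7   1.11  1.16]
tool shift cm [  7.39 -12.95  -0.02] norm 14.91
wrist 0.66 [320. 299.] 7385
top 0.6 [404. 256.] 43
[321.01281622 306.77386722] [409.62610045 257.20366212] stud [398.37923862 262.92144729]
```

Width is still 47.6 mm and the wrist camera sees the cap between the pads. Carrying it over the spindle.

Request:
carry_out(
  claw=[4,4,4,4,4,4,4],
  delta_pos=[
    [1.5,-2.6,0],
    [1.5,-2.6,0],
    [1.5,-2.6,0],
    [1.5,-2.6,0],
    [1.4,-2.55,0],
    [0,0,0],
    [0,0,0],
  ],
  angular=[
    [0,0,0],
    [0,0,0],
    [0,0,0],
    [0,0,0],
    [0,0,0],
    [0,0,0],
    [0,0,0],
  ],
)

```text
clock: 21.3
position: [0.4292, -0.2747, 0.1041]
ee_rot: [0.126, -3.138, -0.002]
force: [0.1, 0.6, 0.4]
width: 0.514
gripper_force: 25.0
```

Run:
```python
from h import *
plan((.4289,-.2752,.105))
p=arm.get_image("wrist");q=arm.get_image("scene");s=arm.observe()["position"]
for n,im in(("wrist",p),("scene",q)):
  for l in("cap","roll","spice","shaker"):
    for r in arm.trace(l,im)[:4]:
      c=(np.array(r["centre"])*[640,480]);o=""
      X=None
      if l=="cap":
        o=proj(im,s+[0,0,.044])
        if np.hypot(*(c-o))<25:o=(o,fitc([im],[r["region"].astype(float)],s[:2],lambda v:cyl(*v,.024,s[2]+.027,s[2]+.061)))
      if l=="roll":
        o=proj(im,(.4289,-.2752,.065))
        if np.hypot(*(c-o))<25:o=(o,fitc([im],[r["region"].astype(float)],(.4289,-.2752),lambda v:cyl(*v,.03,.04,.09)))
      print(n,l,round(r["conf"],2),c.round(),r["region"].sum(),o)
```

```text
t 21.3 tcp [ 0.4292 -0.2747  0.1041] yaw -3.0612 zaxis [-8.0e-04  1.2e-03 -1.0e+00] F [0.07 0.6  0.42] M [ 0.11  -0.113 -0.006] w 4.72 g 25.0 q [ 1.3   0.66 -1.23  1.89  0.7   1.11  1.45]
tool shift cm [ 0.03 -0.05 -0.09] norm 0.1
wrist cap 0.64 [319. 299.] 7433 (array([322.36685792, 309.98847791]), (array([ 0.42735304, -0.27501532]), np.float64(3327.9098039215687)))
wrist cap 0.52 [365. 395.] 251 [322.36685792 309.98847791]
wrist roll 0.56 [317. 238.] 3618 (array([318.84517826, 251.51378399]), (array([ 0.42675458, -0.27549716]), np.float64(3903.96862745098)))
wrist spice 0.79 [618. 270.] 1794 
scene cap 0.64 [453. 200.] 178 (array([448.12774203, 195.4552692 ]), (array([ 0.42791471, -0.27483723]), np.float64(289.2627450980392)))
scene cap 0.55 [374. 205.] 144 [448.12774203 195.4552692 ]
scene roll 0.96 [445. 222.] 568 (array([443.58536831, 219.88685987]), (array([ 0.43099814, -0.27764995]), np.float64(150.3529411764706)))
scene roll 0.7 [226. 344.] 875 [443.58536831 219.88685987]
scene roll 0.6 [294. 287.] 692 [443.58536831 219.88685987]
scene roll 0.43 [414. 241.] 2799 [443.58536831 219.88685987]
scene spice 0.69 [356. 277.] 658 
scene shaker 0.98 [309. 240.] 450 
scene shaker 0.67 [409. 241.] 2565
```

The cap is held over the spindle with its rim at about 0.131 m, the roll is on the drum, and the jar and shaker have not moved. Handing in.

```bash
python3 -c "
from cell import arm
print(arm.sign_off())"
```

```text
the job is handed in; nothing more can be done
None
```

The job is handed in, though no verdict came back: the roll is on the drum and let go, and the cap, which loosened counter-clockwise, is held upright over the spindle with its rim about 33 mm above the tip.

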